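# Serve a praline with the tongs

### The job

First push the clear cover of the little chocolate case along its slide (it has an upright tab) until it clicks and stays open by itself. Then take the steel tongs from their wooden rest, close their jaws on the round domed chocolate and lift it about 10 cm above its marble board, touching it only with the tongs and leaving the square chocolate in its place and the cover latched open. Finish while still holding the domed chocolate up in the tongs; put nothing down.

Things in the scene. Friction and masses are not known exactly. Their poses are not given: they have to be found in the camera images.
- board (a point): centre of the top of the case's white marble board (90 along x, 170 along y), 55 mm above the table. Axes: z up, x across the case away from the robot, y along the slide. The fixed wooden base (150 x 400, 22 high) spans 110 mm to -y to 290 mm to +y of here; a clear end panel 124 wide, 100 mm high, stands 97 mm to -y. The chocolates stand about 37 mm either side (y)
- cover (a joint): how far the clear cover is slid open (towards +y), m: 0 shut over the board, 0.18 end stop. A spring (1.3 N shut, 2.4 N open) pulls it shut. From about 0.162 a sprung ball resists (11 to 12 N to push past it); past about 0.173 it has clicked in and the cover stays open there, let go
- cover_tab (a point): centre of the upright steel tab on the middle of the cover's top: 50 (x) by 8 (y) by 36 mm high, with the board's axes; it moves with the cover; push it to +y. The cover is a clear hood 124 (x) by 184 (y), open below and at its -y end; its top lies 100 mm and the tab's top edge 136 mm above the table
- dome_mid (a point): centre, half-way up, of the round domed dark chocolate to be taken: 30 mm across, 26 high, upright sides up to 15 mm and a rounded top, about 18 g; stands loose on the board at either of the two places
- square_mid (a point): centre, half-way up, of the square dark chocolate (30 x 30 x 20 high), loose, at the other place; to be left alone
- rest (a point): point on the table under the middle of the fixed dark wooden tongs rest: two crossbars 16 long (x), 80 wide (y), 16 high, 60 mm to +x and 72 mm to -x, joined by a spine 20 wide and 10 high. The tongs lie across the bars, jaws to +x; fingers go down either side of the spine, between the bars
- tongs_grip (a point): where to grip the steel tongs (200 mm long, 90 g, balanced here): middle between the thumb plates, 26 mm above the table at the start. x to the jaws (89 mm ahead), y across (squeeze), z up. Plates 40 long, 20 high, 57 mm over their outsides when open, 41 when holding the chocolate. The hinge is 95 mm behind. Fixed to the right arm, so it shifts a few mm as they close
- jaw_right (a point): middle of the inner face of the right-hand (-y) jaw of the tongs: a flat plate 26 long, 20 high, 5 thick, level with the grip point. The free gap between the jaws is about 58 mm when open and shrinks 2 mm for each mm squeezed at the thumb plates
- jaw_left (a point): the same on the left-hand (+y) jaw
- tongs_arm (a joint): how far the tongs are closed, rad: 0 open, about 0.155 on the 30 mm chocolate, 0.30 shut. A spring pushes the arms apart: 4 N at the thumb plates when just touched, 6.5 N closed on the chocolate. Squeezed to 48 to 54 mm over the plates, the tongs can be carried with the jaws open

How it is judged (in metres and radians):
On the way, in this order (a step that is already met when the one before it is completed fails the run):
1. the cover is slid open, clicked in and stays open untouched (value of joint cover above 0.171 m and contact force between the fingers and cover below 0.2 N and height (world z) of tongs_grip below 0.045 m), for 0.3 s.
2. the tongs are lifted off their rest (height (world z) of tongs_grip above 0.055 m and contact force between the fingers and tongs above 1 N), for 0.2 s.
At the end, for the whole second after the job is handed in: for the last second the domed chocolate is held still in both jaws of the finger-held tongs (over 1 N), its middle over 75 mm above the board, touching neither arm nor case, tongs clear of the case; square chocolate within 12 mm of its place; cover latched open (over 171 mm) (z of dome_mid in the frame of board above 0.075 m and contact force between dome and tongs above 1 N and contact force between tongs and the fingers above 2 N and distance between dome_mid and jaw_right below 0.03 m and distance between dome_mid and jaw_left below 0.03 m and contact force between dome and the arm below 0.1 N and contact force between each of dome, tongs and case below 0.1 N and linear speed of dome below 0.05 m/s and distance of square_mid from where it was at the start of the episode below 0.012 m and value of joint cover above 0.171 m and contact force between dome and the fingers below 0.1 N and contact force between tongs and rest below 0.1 N); the arm keeps its last pose, push and grip.
It fails at once if the gripper or arm touches the domed chocolate (contact force between dome and the arm above 0.5 N or contact force between dome and the fingers above 0.5 N).
It fails at once if the square chocolate is shoved (distance of square_mid from where it was at the start of the episode above 0.025 m).
It also fails if it takes over 72 s, if anything falls off the work surface, if the arm or the gripper's body presses on something with over 40 N, if the wrist force passes 120 N, or if a joint passes its speed limit or range.

### The arm

A 7-joint arm with a two-finger parallel gripper is mounted at the origin on the work surface. World frame = base frame: x ahead of the robot, y to its left, z up, the work surface at z = 0. Lengths are in m, angles in degrees, forces in N, time in s.
With the tool pointing down it reaches from about 0.425 to 0.875 m from the base axis. Payload 4.7 kg.
Tool frame: the origin (TCP) lies midway between the tips of the shut fingers; the grasp point (between the pads) lies 19 mm behind it; z points along the fingers, y is the direction in which the jaws open and shut (so a half turn about z gives the same grasp; the last joint's range is limited). The gripper opens to 87 mm and grips with 3 to 60 N. Pads are 19 mm wide; open, the fingers measure 117 mm over their backs; the gripper's body (75 mm by 190 mm) begins 51 mm behind the grasp point.
Start: joints at [-75.338, 18.392, -4.016, 83.108, 1.295, 78.541, -3.26], TCP at [0.156, 0.631, 0.223] pointing down, gripper open.
Joint ranges: [-163.93, 163.93], [-17.29, 119.83], [-79.2, 71.16], [3.27, 140.29], [-89.18, 269.18], [5.43, 117.66], [-154.24, 154.24]. Speed limits (degrees/s): [147.25, 147.25, 180, 180, 180, 180, 180].

### API

Orientations are given as [roll, pitch, yaw] about the fixed x, y, z axes, in that order (R = Rz(yaw) Ry(pitch) Rx(roll)).
In Python, from cell import env gives the robot as it stands.
- The arm moves only by the tool apply_moves, never from a script. Its argument "targets" is a list of rows, each a list of 2 entries, a list of its own where there are three numbers: the shift along the world's x, y, z in mm, then the turn, a rotation vector about the world's x, y, z in rad. A call has 1 to 8 rows; each row is the pose to reach, as a shift and turn from the pose commanded when the call began; what a row does not reach only later rows make up. A row lasts 1/10 s, in which the tool goes at most 50 mm and 8.59 degrees, less where a joint would pass 70% of its speed; a pose out of reach is approached as far as the arm can. A call with a gripper value outside its range is refused whole. "hand" is the finger opening in mm, from 0 to 87, set as the call begins (left out, the last holds). The fingers move at their own pace and stop on an object; "squeeze" is the grip in N (left out, the last holds). Time passes only in rows, so rows that repeat a pose let the fingers close. It gives the time, the measured TCP pose, the force and the opening at its end, in the units of the state.
- env.get_obs(): the state, without advancing time (a new reading comes with each control period).
- env.read_camera(name): name is "scene" or "top" or "wrist"; returns a dict with "image" (400x640x3 uint8, red, green, blue), "camera_matrix" (3x3 intrinsics, pixels), "k1" (the pictures are not rectified: a ray, as slopes to the right and down, at radius r is drawn at 1 + k1 r^2 times it, then the intrinsics apply), "camera_from_world" (4x4, takes a point from world to camera coordinates); the wrist camera has in their place "mount" (4x4, takes a point from camera to tool coordinates, whose origin is the TCP and whose axes are the flange's). Camera axes: x right, y down, z forward; pixel columns grow to the right and rows downward; lengths in m; the calibration is good to about 2 mm. A picture is of the moment at which its call begins: read the wrist's pose just before it. There is no depth.
- env.sign_off(): hands the job in, once; it reports no verdict.
Trained networks look in a picture, given as the dict that the camera call returned (one of the last four; its "shot" number tells which), for a name from the list of things; names that differ only in an ending like _2 or _b are one class to them, and where a whole thing is asked for, a point or a joint stands for the part that bears it (a point fixed in the world has none). Each returns a list of dicts, best first, with "conf" (0 to 1); they miss things now and then, are a little off and sometimes report something else, mostly with a low value. They report only what shows in the picture. A call takes as long as a camera call.
- env.regions_of(picture, target): "region" (400x640 bool, what is visible of it) and "rect" ([left, top, right, bottom] in pixels, round what is visible of it).
The state is a dict: "time_s": time; "qpos": joint angles; "joint_velocities": joint speeds; "effort": joint torques, N m; "tool_pos": TCP position; "tool_rot": TCP orientation; "force": force on the tool from outside, world axes, zero at the start; "wrist_torque": the same for the moment, N m; "grip_width": finger opening in m.
Only numpy, scipy, OpenCV 4.12 (cv2) and the standard library are available. Lean on these libraries where they do the work, as an engineer would, in place of code of your own. Each camera call takes 0.05 s, during which the arm holds its last target. There are 200 camera calls.

## Working session

There is one attempt and no reset: what is moved stays moved. The work goes in short steps, Python scripts to look and compute and a tool call to move; the robot and the scene stay as the last step left them, time stands still between calls to the robot, and variables do not carry over. Pictures are saved under pics/ and viewed, about 8 in all and at most 12, crops included, and the job is handed in when it is done.

Besides the shell and the picture viewer there is one more tool, called after ">>>" as name(argument=value, ...) on one line, values as JSON. apply_moves: Moves the arm, as the interface text tells. Its arguments: {"type":"object","properties":{"targets":{"type":"array","items":{"type":"array"}},"hand":{"type":"number"},"squeeze":{"type":"number"}},"required":["targets"]}

```bash
mkdir -p pics; ls
cat > h.py <<'E'
import numpy as np, cv2
from cell import env
def save(p,n): cv2.imwrite(f'pics/{n}.png',cv2.cvtColor(p['image'],cv2.COLOR_RGB2BGR))
from scipy.spatial.transform import Rotation as R
def cfw(p,o=None):
    if 'camera_from_world' in p: return np.array(p['camera_from_world'])
    T=np.eye(4); T[:3,:3]=R.from_euler('xyz',o['tool_rot'],degrees=True).as_matrix(); T[:3,3]=o['tool_pos']
    return np.linalg.inv(T@np.array(p['mount']))
def ray(p,uv,o=None):
    K=np.array(p['camera_matrix']); d=np.array([(uv[0]-K[0,2])/K[0,0],(uv[1]-K[1,2])/K[1,1]])
    s=d.copy()
    for _ in range(20): s=d/(1+p['k1']*(s@s))
    M=np.linalg.inv(cfw(p,o)); return M[:3,3], M[:3,:3]@np.array([s[0],s[1],1])
def atz(p,uv,z,o=None):
    c,d=ray(p,uv,o); return c+d*(z-c[2])/d[2]
def proj(p,X,o=None):
    M=cfw(p,o); x=M[:3,:3]@np.array(X)+M[:3,3]; s=x[:2]/x[2]; s=s*(1+p['k1']*(s@s)); K=np.array(p['camera_matrix'])
    return np.array([K[0,0]*s[0]+K[0,2],K[1,1]*s[1]+K[1,2]])
def tri(rs):
    A=np.zeros((3,3));b=np.zeros(3)
    for c,d in rs:
        d=d/np.linalg.norm(d);P=np.eye(3)-np.outer(d,d);A+=P;b+=P@c
    return np.linalg.solve(A,b)
E
python3 - <<'E'
from h import *
o=env.get_obs(); print(o)
for n in ['scene','top']:
    p=env.read_camera(n); save(p,n+'0')
    print(n,np.round(np.linalg.inv(cfw(p))[:3],3).tolist(), p['k1'])
    for t in ['cover_tab','cover','dome_mid','square_mid','tongs_grip','rest','jaw_left']:
        try: r=env.regions_of(p,t)
        except Exception as e: print(t,e); continue
        for q in r[:2]:
            ys,xs=np.nonzero(q['region']); print(t,round(q['conf'],2),np.round(q['rect']).tolist(),xs.mean().round(1),ys.mean().round(1),len(xs))
E
```

```text
pics
{'time_s': 0.0, 'qpos': array([-75.33929962,  18.43871133,  -4.01391212,  83.1755182 ,
         1.294491  ,  78.53810723,  -3.26246669]), 'joint_velocities': array([ 0.05412534, -0.033494  ,  0.01052821,  0.00060708, -0.09583842,
        0.0434694 ,  0.0286257 ]), 'effort': array([-4.92460174e-06, -4.91273725e+01, -4.03602831e-01, -3.12526309e+01,
       -6.39149174e-02,  4.36471682e-02,  1.60568616e-04]), 'tool_pos': array([0.15556184, 0.63055225, 0.22145981]), 'tool_rot': array([-1.79892868e+02,  5.66695156e-03,  1.66144963e+02]), 'force': array([ 0.77098159, -0.37913747,  0.26960404]), 'wrist_torque': array([-0.02769605, -0.10329347, -0.00055557]), 'grip_width': 0.08677322927168685}
scene [[0.152, 0.581, -0.8, 1.239], [0.988, -0.071, 0.137, -0.232], [0.023, -0.811, -0.585, 0.684]] 0.033465024244682
cover_tab 0.85 [340.0, 206.0, 442.0, 286.0] 392.3 240.3 5461
cover 0.78 [340.0, 202.0, 440.0, 282.0] 392.1 240.2 5413
tongs_grip 0.71 [200.0, 206.0, 244.0, 267.0] 225.3 232.3 476
rest 0.94 [208.0, 212.0, 253.0, 261.0] 229.6 238.1 738
jaw_left 0.54 [235.0, 214.0, 245.0, 266.0] 237.6 240.2 161
top [[-0.1, -0.974, 0.202, 0.277], [-0.995, 0.097, -0.025, -0.102], [0.004, -0.204, -0.979, 1.012]] -0.046350318512054386
cover_tab 0.76 [207.0, 145.0, 292.0, 216.0] 248.1 177.7 4227
cover 0.91 [207.0, 146.0, 291.0, 215.0] 248.2 177.9 4267
dome_mid 0.71 [206.0, 147.0, 290.0, 214.0] 247.8 177.8 4128
tongs_grip 0.58 [372.0, 171.0, 403.0, 252.0] 386.6 213.0 425
rest 0.76 [371.0, 183.0, 405.0, 241.0] 385.1 213.6 645
jaw_left 0.54 [376.0, 177.0, 379.0, 245.0] 376.6 204.5 163
```

Run:
```python
import cv2,numpy as np
a=cv2.imread('pics/scene0.png')[160:340,180:580]; b=cv2.imread('pics/top0.png')[110:290,120:440]
a=cv2.resize(a,None,fx=2,fy=2,interpolation=3); b=cv2.resize(b,(533,300),interpolation=3)
b=cv2.copyMakeBorder(b,0,0,0,267,0)
cv2.imwrite('pics/c0.png',cv2.resize(np.vstack([a[:, :800][:300],b]),(800,600)))
```

```text
(no output)
```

View pics/c0.png

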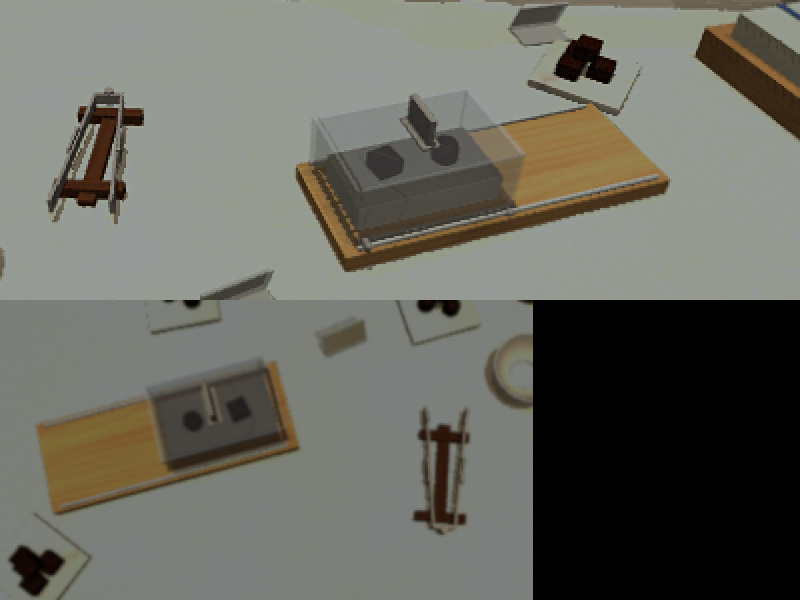

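The picture shows the case with the dome in the +y place (scene ≈(402,235), top ≈(236,182)) and the square in the -y place (top ≈(263,175)), near the end panel. The tongs lie at the right in the top view, jaws away from the robot. Next I work out the poses from the base corners, chocolates, tab and tongs.

Run:
```python
from h import *
S=env.read_camera('scene');T=env.read_camera('top')
t=lambda u,v:(120+u*.6,110+(v-300)*.6); s=lambda u,v:(180+u/2,160+v/2)
print('top corners'); 
for c in [(38,423),(57,513),(298,447),(275,362)]: print(np.round(atz(T,t(*c),.022),3))
print('scene corners')
for c in [(592,104),(668,184),(348,268),(297,166)]: print(np.round(atz(S,s(*c),.022),3))
print('dome',atz(T,t(193,420),.068),atz(S,s(445,150),.068))
print('sq',atz(T,t(238,408),.065),atz(S,s(385,160),.065))
print('tabtop mid',atz(T,t(206,385),.136))
print('jaws T',atz(T,t(425,412),.026),atz(T,t(465,412),.026),'hinge',atz(T,t(443,532),.026))
print('jaws S',atz(S,s(54,210),.026),atz(S,s(115,218),.02),'hinge',atz(S,s(107,93),.03))
for n,p in [('S',S),('T',T)]:
    for q in env.regions_of(p,'rest')[:1]:
        rr=cv2.minAreaRect(np.argwhere(q['region'])[:,::-1].astype(np.float32)); bx=cv2.boxPoints(rr)
        print(n,'rest',[np.round(atz(p,b,.01),3).tolist() for b in bx], atz(p,rr[0],.01))
```

```text
top corners
[0.591 0.338 0.022]
[0.441 0.309 0.022]
[ 0.509 -0.076  0.022]
[ 0.655 -0.052  0.022]
scene corners
[0.449 0.315 0.022]
[0.599 0.333 0.022]
[ 0.673 -0.052  0.022]
[ 0.517 -0.076  0.022]
dome [0.55673287 0.07875408 0.068     ] [0.56236467 0.07875724 0.068     ]
sq [0.5697861  0.00912179 0.065     ] [0.56682283 0.01033964 0.065     ]
tabtop mid [0.58674899 0.04426261 0.136     ]
jaws T [ 0.54550633 -0.28405399  0.026     ] [ 0.53920476 -0.34817528  0.026     ] hinge [ 0.35207031 -0.28680778  0.026     ]
jaws S [ 0.55680398 -0.34447598  0.026     ] [ 0.57113327 -0.28146126  0.02      ] hinge [ 0.36243789 -0.28911777  0.03      ]
S rest [[0.523, -0.344, 0.01], [0.335, -0.322, 0.01], [0.375, -0.245, 0.01], [0.555, -0.277, 0.01]] [ 0.45402638 -0.29771172  0.01      ]
T rest [[0.529, -0.271, 0.01], [0.522, -0.349, 0.01], [0.366, -0.327, 0.01], [0.374, -0.251, 0.01]] [ 0.44647654 -0.29898228  0.01      ]
```

>>> apply_moves(targets=[[[280,-300,0],[0,0,0.41]],[[280,-300,0],[0,0,0.41]],[[280,-300,0],[0,0,0.41]],[[280,-300,0],[0,0,0.41]],[[280,-300,0],[0,0,0.41]],[[280,-300,0],[0,0,0.41]],[[280,-300,0],[0,0,0.41]],[[280,-300,0],[0,0,0.41]]], hand=0, squeeze=20)

```text
time_s: 1.8
tool_pos: [0.4291, 0.3377, 0.223]
tool_rot: [180.0, 0.0, -170.4]
force: [1.3, 0.1, -0.2]
grip_width: 0.0308
```

>>> apply_moves(targets=[[[137,-345,0],[0,0,0]],[[137,-345,0],[0,0,0]],[[137,-345,0],[0,0,0]],[[137,-345,0],[0,0,0]],[[137,-345,0],[0,0,0]],[[137,-345,0],[0,0,0]],[[137,-345,0],[0,0,0]],[[137,-345,0],[0,0,0]]])

```text
time_s: 2.6
tool_pos: [0.5659, -0.012, 0.2231]
tool_rot: [-179.8, 0.1, -170.8]
force: [-0.2, 0.5, -0.0]
grip_width: 0.0006
```

Run:
```python
from h import *
o=env.get_obs(); p=env.read_camera('wrist'); save(p,'w1'); print(o['tool_pos'],np.round(p['mount'],3).tolist())
for t in ['cover_tab','dome_mid','square_mid']:
    for q in env.regions_of(p,t)[:2]:
        ys,xs=np.nonzero(q['region']); print(t,round(q['conf'],2),np.round(q['rect']).tolist(),xs.mean().round(1),ys.mean().round(1),len(xs))
# expected
b=np.array([.567,.043]);th=np.radians(9.8);Y=np.array([-np.sin(th),np.cos(th)])
print('tabtop expect',proj(p,[*b,.136],o),'dome',proj(p,[*(b+.037*Y),.068],o),'tcp',proj(p,o['tool_pos'],o))
```

```text
[ 0.5659041  -0.01202204  0.22309555] [[-0.001, -0.96, -0.28, 0.077], [1.0, -0.0, -0.001, 0.001], [0.001, -0.28, 0.96, -0.162], [0.0, 0.0, 0.0, 1.0]]
cover_tab 0.56 [278.0, 107.0, 510.0, 264.0] 391.8 175.8 28534
square_mid 0.17 [15.0, 0.0, 86.0, 81.0] 46.7 49.7 2180
tabtop expect [395.62585718 210.89906729] dome [421.02835902 186.50437184] tcp [323.09618333 249.43176401]
```

View pics/w1.png

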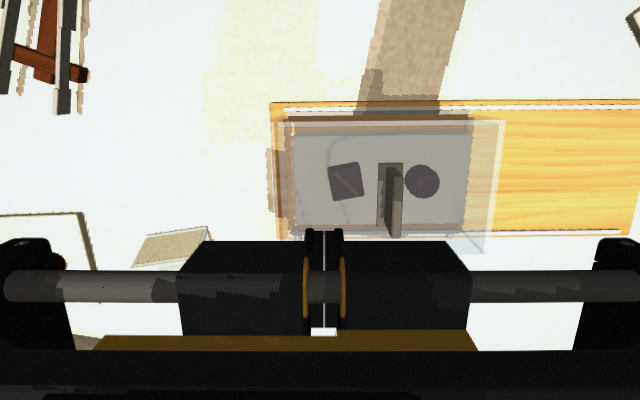

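The wrist picture shows the tab's top edge at about (395,203), the dome at (422,181) and the square at (346,181). All are within 8 px of my prediction.

Run:
```python
from h import *
o=env.get_obs(); p=env.read_camera('wrist')
for n,uv,z in [('dome',(422,181),.07),('sq',(346,181),.067),('tab',(396,202),.136),('bfar0',(293,133),.055),('bfar1',(470,133),.055),('base far corner',(271,103),.022)]: print(n,np.round(atz(p,uv,z,o),4))
b=np.array([.57,.043]);print('board',np.round(proj(p,[*b,.055],o)))
```

```text
dome [0.553  0.0855 0.07  ]
sq [0.5655 0.0163 0.067 ]
tab [0.5584 0.0486 0.136 ]
bfar0 [ 0.5311 -0.0398  0.055 ]
bfar1 [0.5034 0.1237 0.055 ]
base far corner [ 0.5093 -0.0681  0.022 ]
board [371. 187.]
```

>>> apply_moves(targets=[[[0,-12,-50],[0,0,0]],[[4,-12,-100],[0,0,0]],[[4,-12,-113],[0,0,0]],[[4,-12,-113],[0,0,0]],[[4,-12,-113],[0,0,0]]])

```text
time_s: 3.35
tool_pos: [0.5701, -0.0165, 0.1114]
tool_rot: [180.0, 0.1, -170.3]
force: [0.9, 0.5, 0.3]
grip_width: 0.0003
```

Run:
```python
from h import *
for i in range(3):
    o=env.get_obs(); p=env.read_camera('wrist'); print(o['time_s'],o['tool_pos'],o['tool_rot'],o['force'])
save(p,'w2')
S=env.read_camera('scene'); save(S,'s2')
q=env.regions_of(S,'cover')[0]; print(q['rect'])
print('TCP in scene',proj(S,o['tool_pos']))
T=env.read_camera('top'); print('TCP in top',proj(T,o['tool_pos']))
a=cv2.resize(S['image'][150:300,300:500],(800,600),interpolation=2); cv2.imwrite('pics/s2c.png',a[:,:,::-1])
```

```text
3.35 [ 0.57011297 -0.01646745  0.11139625] [ 1.79989386e+02  1.31009051e-01 -1.70260663e+02] [0.9081529  0.49958702 0.34377134]
3.4 [ 0.57074174 -0.0167516   0.11212413] [ 179.99618378    0.22858863 -170.28297489] [ 0.79312825 -1.18540484  1.8555407 ]
3.45 [ 0.57087961 -0.01702039  0.11231911] [ 179.99974272    0.25955818 -170.30370864] [ 0.35100696 -0.16978814  0.01134002]
[340.8, 202.0, 442.0, 286.8]
TCP in scene [362.50386449 225.30754894]
TCP in top [270.74436533 167.83833075]
```

View pics/s2c.png

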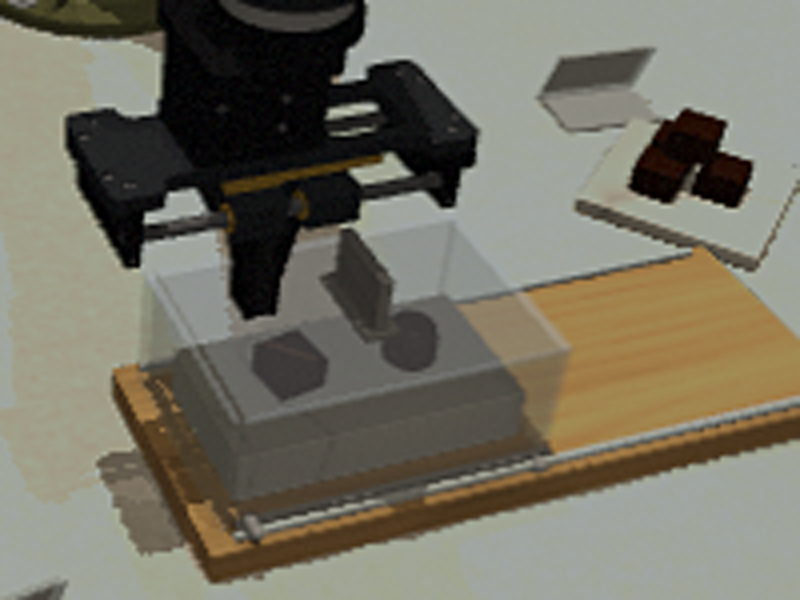

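The finger tip sits just -y of the tab and above the hood, at crop (257,310); it projects there as expected. Next I push along the slide.

>>> apply_moves(targets=[[[2,20,0],[0,0,0]],[[-2,40,0],[0,0,0]],[[-5,60,0],[0,0,0]],[[-9,80,0],[0,0,0]],[[-12,100,0],[0,0,0]],[[-15,120,0],[0,0,0]],[[-18,140,0],[0,0,0]],[[-22,160,0],[0,0,0]]])

```text
time_s: 4.45
tool_pos: [0.5471, 0.1412, 0.1102]
tool_rot: [-179.9, -0.0, -170.4]
force: [0.6, -3.4, 0.3]
grip_width: 0.0006
```

>>> apply_moves(targets=[[[-2,10,0],[0,0,0]],[[-3,20,0],[0,0,0]],[[-5,30,0],[0,0,0]],[[-5,30,0],[0,0,0]]])

```text
time_s: 4.85
tool_pos: [0.5419, 0.1739, 0.1098]
tool_rot: [179.9, 0.0, -170.3]
force: [-0.6, -1.1, 2.1]
grip_width: 0.0003
```

Run:
```python
from h import *
o=env.get_obs(); print(o['tool_pos'],o['force'])
S=env.read_camera('scene')
a=cv2.resize(S['image'][130:310,340:580],(800,600),interpolation=2); cv2.imwrite('pics/s3c.png',a[:,:,::-1])
```

```text
[0.54190555 0.17390261 0.10979792] [-0.63909692 -1.10568777  2.08173995]
```

View pics/s3c.png

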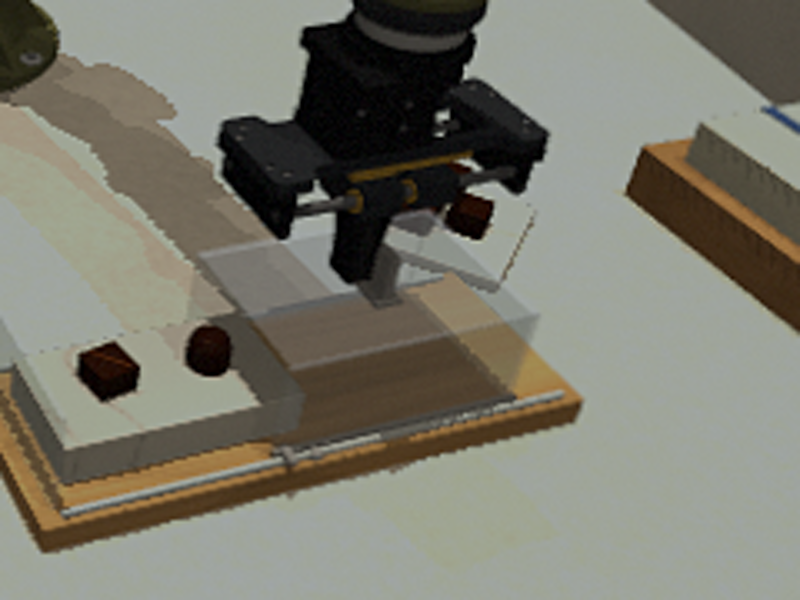

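The cover is well out, at most 15 cm; both chocolates are uncovered and in place, with the finger on the tab. I continue in small steps.

>>> apply_moves(targets=[[[-2,10,0],[0,0,0]],[[-3,18,0],[0,0,0]],[[-4,22,0],[0,0,0]],[[-4,25,0],[0,0,0]],[[-4,25,0],[0,0,0]]])

```text
time_s: 5.4
tool_pos: [0.539, 0.1902, 0.1098]
tool_rot: [-179.5, -0.1, -170.6]
force: [-1.5, -14.8, 6.6]
grip_width: 0.0005
```

>>> apply_moves(targets=[[[0,2,0],[0,0,0]],[[-1,4,0],[0,0,0]],[[-1,4,0],[0,0,0]]])

```text
time_s: 5.7
tool_pos: [0.5382, 0.1952, 0.1098]
tool_rot: [-179.6, -0.1, -170.7]
force: [-0.3, -7.3, 3.3]
grip_width: 0.0002
```

>>> apply_moves(targets=[[[0,2,0],[0,0,0]],[[-1,4,0],[0,0,0]],[[-1,4,0],[0,0,0]]])

```text
time_s: 6.0
tool_pos: [0.5363, 0.2062, 0.1096]
tool_rot: [180.0, 0.1, -170.3]
force: [1.6, -2.6, 1.7]
grip_width: 0.0007
```

>>> apply_moves(targets=[[[0,3,0],[0,0,0]],[[0,3,0],[0,0,0]]])

```text
time_s: 6.2
tool_pos: [0.5363, 0.2068, 0.1096]
tool_rot: [-179.9, -0.0, -170.4]
force: [-0.4, -5.7, 2.3]
grip_width: 0.0003
```

>>> apply_moves(targets=[[[2,-15,0],[0,0,0]],[[5,-30,20],[0,0,0]],[[5,-50,60],[0,0,0]],[[5,-90,80],[0,0,0]],[[5,-130,110],[0,0,0]],[[5,-130,110],[0,0,0]]])

```text
time_s: 6.8
tool_pos: [0.5437, 0.0718, 0.2242]
tool_rot: [-180.0, 0.5, -170.9]
force: [-0.2, -0.7, 0.6]
grip_width: 0.0007
```

Run:
```python
from h import *
o=env.get_obs(); print(o['tool_pos'],o['force'])
S=env.read_camera('scene');T=env.read_camera('top');W=env.read_camera('wrist')
for n,p in [('S',S),('T',T),('W',W)]:
  for t,z in [('dome_mid',.068),('square_mid',.065),('cover',.11)]:
    for q in env.regions_of(p,t)[:1]:
      r=q['rect']; ys,xs=np.nonzero(q['region']); print(n,t,round(q['conf'],2),np.round(r),'->',np.round(atz(p,(xs.mean(),ys.mean()),z,o),4))
a=cv2.resize(S['image'][130:310,340:580],(400,300),interpolation=2)
b=cv2.resize(T['image'][100:250,100:300],(400,300),interpolation=2)
c=cv2.resize(W['image'],(480,300))
cv2.imwrite('pics/m4.png',np.vstack([np.hstack([a,b]),cv2.copyMakeBorder(c,0,0,0,320,0)])[:,:,::-1])
```

```text
[0.54367278 0.07184174 0.22424646] [-0.16365203 -0.66921782  0.61699828]
S dome_mid 0.65 [394. 228. 411. 245.] -> [0.5608 0.0775 0.068 ]
S square_mid 0.65 [363. 233. 380. 251.] -> [0.5692 0.0092 0.065 ]
S cover 0.56 [405. 189. 511. 268.] -> [0.5921 0.1909 0.11  ]
T square_mid 0.69 [254. 170. 270. 181.] -> [0.5698 0.0096 0.065 ]
T cover 0.97 [198. 179. 227. 222.] -> [0.5081 0.1359 0.11  ]
W dome_mid 0.76 [308. 172. 335. 209.] -> [0.5596 0.0727 0.068 ]
W square_mid 0.72 [226. 172. 267. 210.] -> [5.718e-01 2.000e-04 6.500e-02]
W cover 0.64 [364. 118. 605. 272.] -> [0.5231 0.2037 0.11  ]
```

View pics/m4.png

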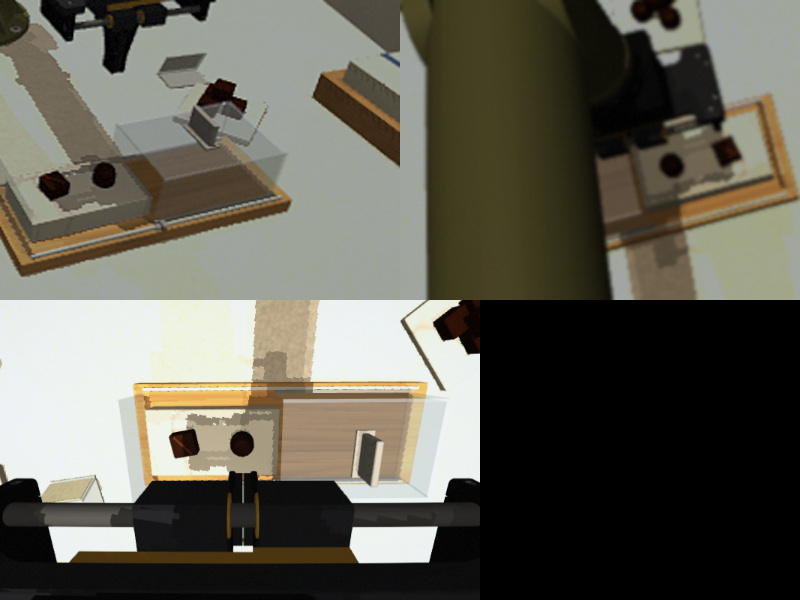

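The scene and wrist views show the cover staying open by itself, with the dome at scene ≈(403,236) and the square at ≈(371,242), both undisturbed. Next I go to the tongs.

>>> apply_moves(targets=[[[-91,-370,0],[0,0,-0.307]],[[-91,-370,0],[0,0,-0.307]],[[-91,-370,0],[0,0,-0.307]],[[-91,-370,0],[0,0,-0.307]],[[-91,-370,0],[0,0,-0.307]],[[-91,-370,0],[0,0,-0.307]],[[-91,-370,0],[0,0,-0.307]],[[-91,-370,0],[0,0,-0.307]]], hand=87)

```text
time_s: 8.2
tool_pos: [0.448, -0.2959, 0.2201]
tool_rot: [-179.9, 0.1, 171.8]
force: [-0.2, -0.3, -0.0]
grip_width: 0.0562
```

>>> apply_moves(targets=[[[0,0,0],[0,0,0]],[[0,0,0],[0,0,0]]])

```text
time_s: 8.4
tool_pos: [0.4498, -0.292, 0.2195]
tool_rot: [180.0, -0.0, 171.9]
force: [0.3, 0.3, 0.4]
grip_width: 0.0726
```

Run:
```python
from h import *
o=env.get_obs(); W=env.read_camera('wrist'); print(o['tool_pos'],o['tool_rot'])
print('expected grip',proj(W,[.453,-.301,.026],o),'TCP-proj at z.026',proj(W,[*o['tool_pos'][:2],.026],o))
for t in ['tongs_grip','rest']:
  for q in env.regions_of(W,t)[:1]: 
      rr=cv2.minAreaRect(np.argwhere(q['region'])[:,::-1].astype(np.float32)); print(t,round(q['conf'],2),np.round(q['rect']),rr)
save(W,'w5')
```

```text
[ 0.44976847 -0.29197367  0.21948602] [ 1.79977025e+02 -6.67700842e-03  1.71945459e+02]
expected grip [315.54428191 172.17288907] TCP-proj at z.026 [323.69627649 167.96582348]
tongs_grip 0.57 [280.  64. 342. 260.] ((312.5, 162.5), (191.0, 61.0), 90.0)
rest 0.91 [276.  86. 359. 231.] ((316.4653015136719, 159.65267944335938), (77.23188018798828, 145.01339721679688), 0.9240454435348511)
```

View pics/w5.png

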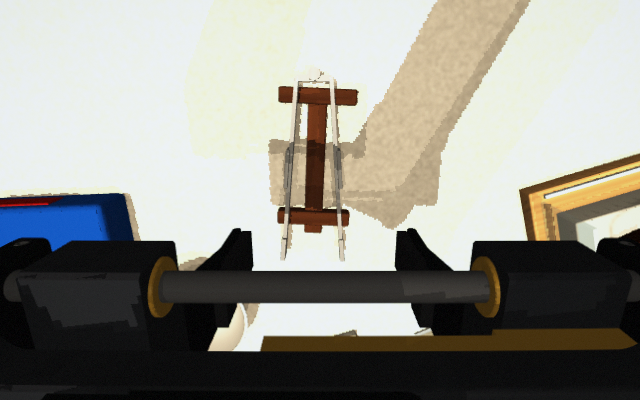

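The wrist picture shows the tongs with jaws at the bottom, (285,258) and (341,258), hinge at (315,80), and plates centred about (314,168). They are aligned with the tool and about 10 mm to -y of it. Descending.

>>> apply_moves(targets=[[[-1,-10,-40],[0,0,0]],[[-1,-10,-80],[0,0,0]],[[-1,-10,-120],[0,0,0]],[[-1,-10,-150],[0,0,0]],[[-1,-10,-180],[0,0,0]],[[-1,-10,-200],[0,0,0]],[[-1,-10,-212],[0,0,0]],[[-1,-10,-212],[0,0,0]]])

```text
time_s: 9.35
tool_pos: [0.4485, -0.3, 0.0062]
tool_rot: [179.9, -0.2, 172.2]
force: [0.3, 0.7, -0.1]
grip_width: 0.0873
```

>>> apply_moves(targets=[[[0,0,0],[0,0,0]],[[0,0,0],[0,0,0]],[[0,0,0],[0,0,0]],[[0,0,0],[0,0,0]],[[0,0,0],[0,0,0]],[[0,0,0],[0,0,0]]], hand=51, squeeze=25)

```text
time_s: 9.95
tool_pos: [0.4495, -0.3023, 0.0083]
tool_rot: [-180.0, 0.1, 172.0]
force: [-0.0, -1.3, 3.7]
grip_width: 0.0527
```

Run:
```python
from h import *
o=env.get_obs(); print(o['tool_pos'],o['tool_rot'],o['force'],o['grip_width'])
S=env.read_camera('scene');W=env.read_camera('wrist')
a=cv2.resize(S['image'][150:290,180:320],(400,400),interpolation=2)
cv2.imwrite('pics/m6.png',np.hstack([a,W['image'][:,120:520]])[:,:,::-1])
```

```text
[ 0.44953233 -0.30225397  0.00826724] [-1.79968546e+02  8.97492045e-02  1.72034823e+02] [-0.02864147 -1.26150095  3.71968249] 0.05265038684578501
```

View pics/m6.png

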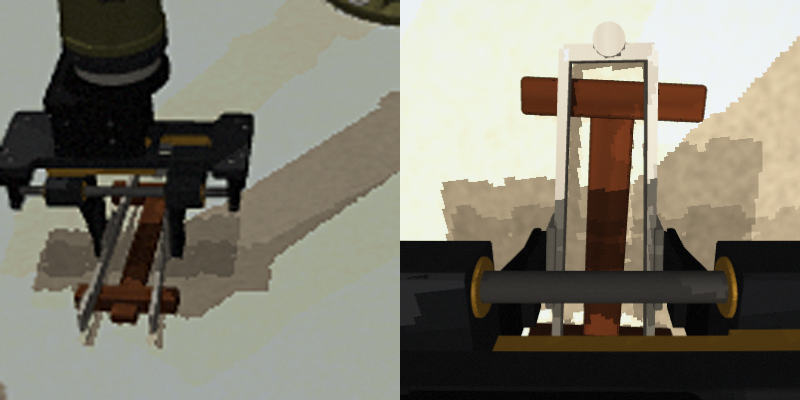

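The fingers are on both thumb plates at 52.7 mm. Lifting.

>>> apply_moves(targets=[[[0,0,10],[0,0,0]],[[0,0,25],[0,0,0]],[[0,0,45],[0,0,0]],[[0,0,70],[0,0,0]],[[0,0,95],[0,0,0]],[[0,0,120],[0,0,0]],[[0,0,130],[0,0,0]],[[0,0,130],[0,0,0]]])

```text
time_s: 10.85
tool_pos: [0.4498, -0.302, 0.1393]
tool_rot: [180.0, 0.2, 172.1]
force: [-0.1, -0.4, -1.7]
grip_width: 0.051
```

Run:
```python
from h import *
o=env.get_obs(); print(o['tool_pos'],o['tool_rot'],o['force'],o['grip_width'])
S=env.read_camera('scene');W=env.read_camera('wrist')
a=cv2.resize(S['image'][130:290,180:340],(400,400),interpolation=2)
cv2.imwrite('pics/m7.png',np.hstack([a,W['image'][:,120:520]])[:,:,::-1])
```

```text
[ 0.44984613 -0.30201317  0.13929809] [179.99947412   0.19089751 172.05870641] [-0.09212435 -0.44656199 -1.74255447] 0.05096065375911038
```

View pics/m7.png

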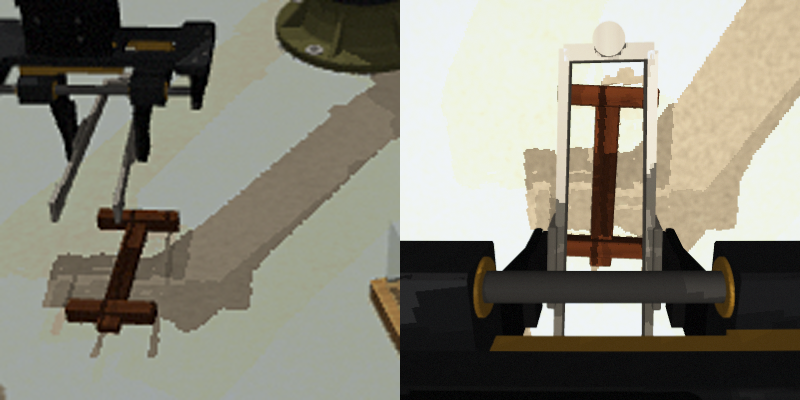

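>>> apply_moves(targets=[[[3,45,0],[0,0,0.04]],[[6,90,0],[0,0,0.08]],[[9,135,0],[0,0,0.12]],[[12,180,0],[0,0,0.16]],[[14,225,0],[0,0,0.2]],[[17,270,0],[0,0,0.24]],[[20,315,0],[0,0,0.28]],[[22,350,0],[0,0,0.31]]])

```text
time_s: 11.75
tool_pos: [0.4695, 0.0512, 0.136]
tool_rot: [180.0, -0.2, -170.0]
force: [0.5, -0.7, -0.6]
grip_width: 0.0512
```

>>> apply_moves(targets=[[[0,9,0],[0,0,0]],[[0,13,0],[0,0,0]],[[0,13,0],[0,0,0]],[[0,13,0],[0,0,0]]])

```text
time_s: 12.15
tool_pos: [0.4708, 0.0595, 0.1371]
tool_rot: [-180.0, -0.1, -170.3]
force: [0.4, -0.7, -0.9]
grip_width: 0.051
```

Run:
```python
from h import *
o=env.get_obs(); print(o['tool_pos'],o['tool_rot'],o['force'],o['grip_width'])
S=env.read_camera('scene')
for t,z in [('dome_mid',.068),('square_mid',.065),('tongs_grip',0.158)]:
    for q in env.regions_of(S,t)[:1]:
      ys,xs=np.nonzero(q['region']); r=q['rect'];print(t,round(q['conf'],2),np.round(r),'->',np.round(atz(S,(xs.mean(),ys.mean()),z,o),4))
Rm=R.from_euler('xyz',o['tool_rot'],degrees=True).as_matrix()
def tp(f,l,h=0): # forward, left, up from grip, in world
    return o['tool_pos']-Rm[:,2]*.019-Rm[:,0]*f+Rm[:,1]*l+np.array([0,0,h])
for f,l in [(102,22),(102,-22),(76,22),(76,-22),(89,0)]: print(f,l,np.round(tp(f/1e3,l/1e3),3),np.round(proj(S,tp(f/1e3,l/1e3))))
a=cv2.resize(S['image'][150:300,330:530],(800,600),interpolation=2)
cv2.imwrite('pics/m8.png',a[:,:,::-1])
```

```text
[0.47078365 0.05951113 0.13713862] [-1.79967591e+02 -5.40441038e-02 -1.70344500e+02] [ 0.40788937 -0.66992705 -0.86503454] 0.05101557653804307
dome_mid 0.51 [394. 228. 408. 245.] -> [0.5615 0.078  0.068 ]
square_mid 0.71 [362. 233. 378. 250.] -> [0.5687 0.0081 0.065 ]
tongs_grip 0.79 [368. 167. 420. 214.] -> [0.5214 0.066  0.158 ]
102 22 [0.568 0.098 0.156] [418. 204.]
102 -22 [0.575 0.055 0.156] [399. 207.]
76 22 [0.542 0.094 0.156] [412. 196.]
76 -22 [0.549 0.051 0.156] [393. 200.]
89 0 [0.559 0.074 0.156] [406. 202.]
```

View pics/m8.png

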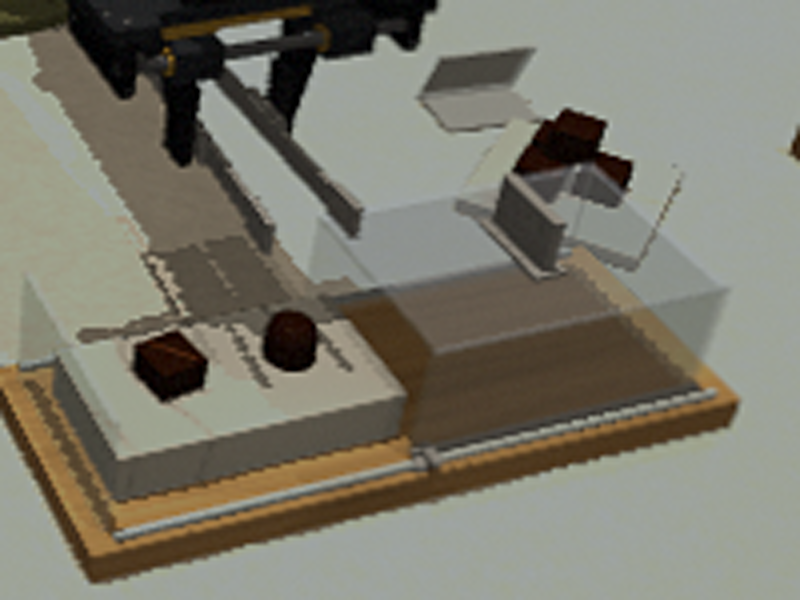

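Tongs hover level above the dome; jaw tips are at crop (268,235) and (358,220), within 2 px of the predictions. I shift about 4 mm in y, go down part-way and check.

>>> apply_moves(targets=[[[1,4,-15],[0,0,0]],[[1,4,-30],[0,0,0]],[[1,4,-45],[0,0,0]],[[1,4,-50],[0,0,0]],[[1,4,-50],[0,0,0]],[[1,4,-50],[0,0,0]]])

```text
time_s: 12.95
tool_pos: [0.4725, 0.0652, 0.0882]
tool_rot: [180.0, 0.1, -170.2]
force: [0.8, -0.7, -1.0]
grip_width: 0.0511
```

Run:
```python
from h import *
o=env.get_obs(); print(o['tool_pos'],o['tool_rot'],o['force'],o['grip_width'])
S=env.read_camera('scene')
Rm=R.from_euler('xyz',o['tool_rot'],degrees=True).as_matrix()
def tp(f,l,h=0): return o['tool_pos']-Rm[:,2]*.019-Rm[:,0]*f+Rm[:,1]*l+np.array([0,0,h])
off=np.array([360,195])
im=cv2.resize(S['image'][195:255,360:440],(800,600),interpolation=2)[:,:,::-1].copy()
for l in (-.023,.023):
  for h in (-.01,.01):
    u=proj(S,tp(.102,l,h)); print(l,h,np.round((u-off)*10)); 
u=proj(S,[.5615,.078,.068]);print('dome',(u-off)*10,tp(.089,0))
cv2.imwrite('pics/m9.png',im)
```

```text
[0.47246769 0.06524636 0.08821942] [ 1.79990969e+02  5.59055019e-02 -1.70210876e+02] [ 0.82862228 -0.68779243 -1.01422614] 0.05112525944746606
-0.023 -0.01 [380. 347.]
-0.023 0.01 [393. 274.]
0.023 -0.01 [573. 306.]
0.023 0.01 [588. 233.]
dome [420.42372885 397.70318033] [0.56015406 0.08037224 0.10730625]
```

View pics/m9.png

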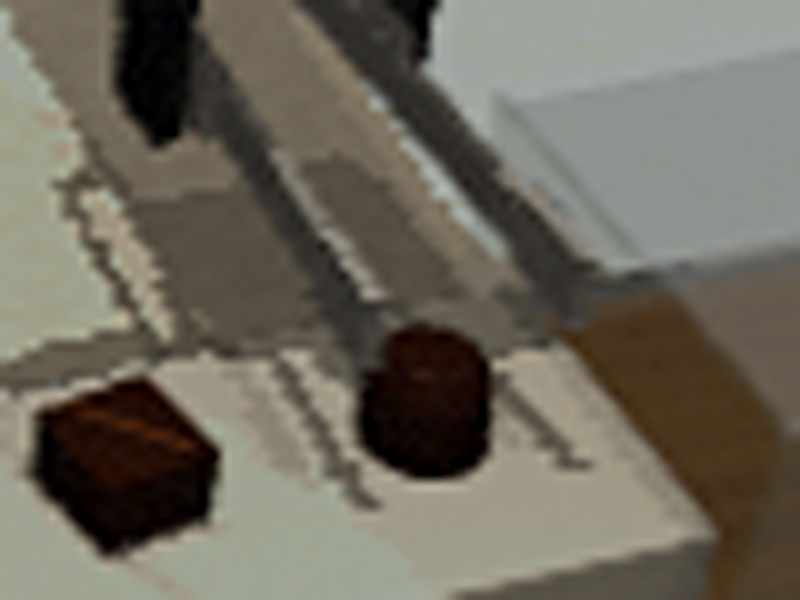

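The jaws straddle the dome at crop ≈(370,370) and (575,310), with the dome at (425,402), so they are centred laterally. Continuing down.

>>> apply_moves(targets=[[[0,-1,-10],[0,0,0]],[[0,-1,-20],[0,0,0]],[[0,-1,-28],[0,0,0]],[[0,-1,-32],[0,0,0]],[[0,-1,-32],[0,0,0]],[[0,-1,-32],[0,0,0]]])

```text
time_s: 13.6
tool_pos: [0.472, 0.0643, 0.0555]
tool_rot: [-180.0, -0.0, -170.2]
force: [-0.4, 0.2, -1.7]
grip_width: 0.0508
```

Run:
```python
from h import *
o=env.get_obs(); print(o['tool_pos'],o['tool_rot'],o['force'],o['grip_width'])
S=env.read_camera('scene')
Rm=R.from_euler('xyz',o['tool_rot'],degrees=True).as_matrix()
def tp(f,l,h=0): return o['tool_pos']-Rm[:,2]*.019-Rm[:,0]*f+Rm[:,1]*l+np.array([0,0,h])
off=np.array([360,195])
im=cv2.resize(S['image'][195:255,360:440],(800,600),interpolation=2)[:,:,::-1].copy()
for l in (-.023,.023):
  for h in (-.01,.01):
    u=proj(S,tp(.102,l,h)); print(l,h,np.round((u-off)*10)); 
print(tp(.089,0))
cv2.imwrite('pics/m10.png',im)
```

```text
[0.4720286  0.0643083  0.05552034] [-1.79995035e+02 -5.61960714e-03 -1.70192397e+02] [-0.42821941  0.24794611 -1.70135715] 0.05081934233294799
-0.023 -0.01 [355. 462.]
-0.023 0.01 [368. 392.]
0.023 -0.01 [544. 421.]
0.023 0.01 [559. 351.]
[0.55972944 0.07947052 0.07451161]
```

View pics/m10.png

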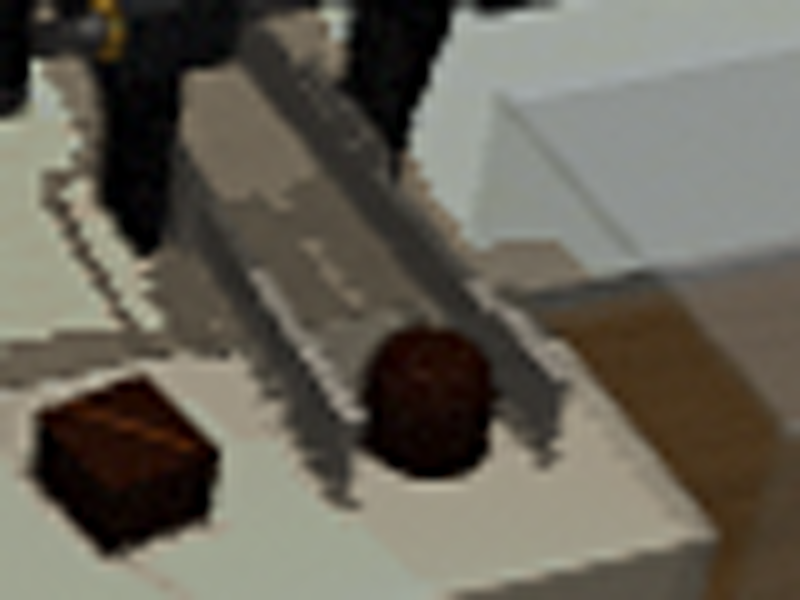

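The jaws are on both sides of the dome at crop (355,440) and (550,410), with the square clear. I go 4 mm lower and close.

>>> apply_moves(targets=[[[0,0,-2],[0,0,0]],[[0,0,-4],[0,0,0]],[[0,0,-4],[0,0,0]],[[0,0,-4],[0,0,0]]])

```text
time_s: 14.05
tool_pos: [0.472, 0.0643, 0.0516]
tool_rot: [180.0, -0.0, -170.2]
force: [0.6, 0.3, -1.2]
grip_width: 0.0512
```

>>> apply_moves(targets=[[[0,0,0],[0,0,0]],[[0,0,0],[0,0,0]],[[0,0,0],[0,0,0]],[[0,0,0],[0,0,0]],[[0,0,0],[0,0,0]],[[0,0,0],[0,0,0]]], hand=46, squeeze=18)

```text
time_s: 14.65
tool_pos: [0.472, 0.0643, 0.0516]
tool_rot: [180.0, 0.0, -170.2]
force: [0.2, -0.1, -1.0]
grip_width: 0.0464
```

>>> apply_moves(targets=[[[0,0,0],[0,0,0]],[[0,0,0],[0,0,0]],[[0,0,0],[0,0,0]],[[0,0,0],[0,0,0]],[[0,0,0],[0,0,0]],[[0,0,0],[0,0,0]]], hand=36)

```text
time_s: 15.25
tool_pos: [0.472, 0.0644, 0.0516]
tool_rot: [180.0, 0.0, -170.2]
force: [-0.4, 0.2, -0.9]
grip_width: 0.0435
```

>>> apply_moves(targets=[[[0,0,0],[0,0,0]],[[0,0,0],[0,0,0]],[[0,0,0],[0,0,0]],[[0,0,0],[0,0,0]]])

```text
time_s: 15.65
tool_pos: [0.472, 0.0644, 0.0516]
tool_rot: [180.0, 0.0, -170.2]
force: [0.2, -0.5, -0.7]
grip_width: 0.0432
```

Run:
```python
from h import *
o=env.get_obs(); print(o['tool_pos'],o['force'],o['grip_width'])
S=env.read_camera('scene')
im=cv2.resize(S['image'][195:255,360:440],(800,600),interpolation=2)[:,:,::-1].copy()
cv2.imwrite('pics/m11.png',im)
```

```text
[0.47197913 0.0643629  0.05159627] [ 0.17989549 -0.54842963 -0.7034638 ] 0.0431840014188974
```

View pics/m11.png

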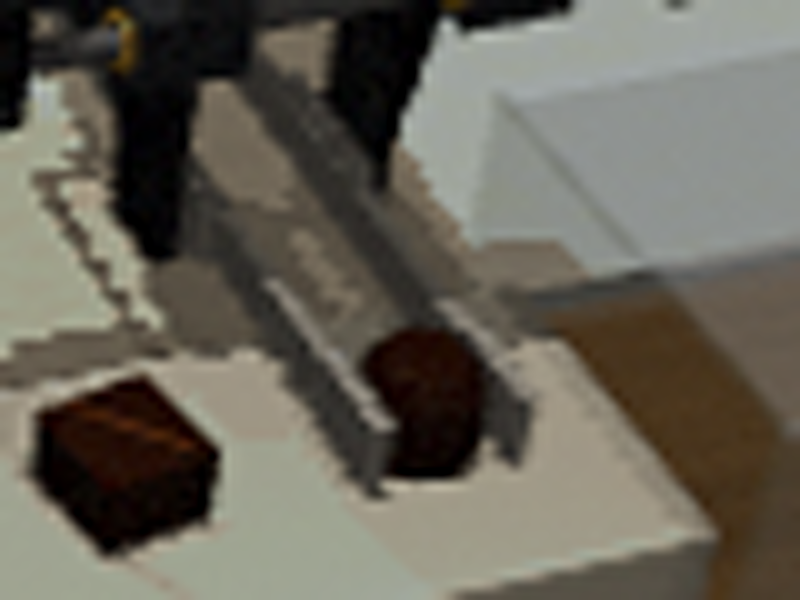

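The jaws are closed on the dome: 43.2 mm at the plates gives a jaw gap of about 30 mm. The square is untouched. Lifting.

>>> apply_moves(targets=[[[0,0,4],[0,0,0]],[[0,0,10],[0,0,0]],[[0,0,20],[0,0,0]],[[0,0,32],[0,0,0]],[[0,0,44],[0,0,0]],[[0,0,56],[0,0,0]],[[0,0,68],[0,0,0]],[[0,0,80],[0,0,0]]])

```text
time_s: 16.5
tool_pos: [0.4721, 0.0644, 0.1329]
tool_rot: [180.0, 0.0, -170.2]
force: [0.5, 1.1, -0.1]
grip_width: 0.0433
```

>>> apply_moves(targets=[[[0,0,10],[0,0,0]],[[0,0,18],[0,0,0]],[[0,0,23],[0,0,0]],[[0,0,23],[0,0,0]],[[0,0,23],[0,0,0]],[[0,0,23],[0,0,0]],[[0,0,23],[0,0,0]]])

```text
time_s: 17.2
tool_pos: [0.4716, 0.0642, 0.1541]
tool_rot: [-180.0, -0.1, -170.2]
force: [0.3, -0.1, -0.9]
grip_width: 0.0432
```

Run:
```python
from h import *
o=env.get_obs(); print(o['tool_pos'],o['force'],o['grip_width'])
S=env.read_camera('scene')
for t,z in [('dome_mid',.171),('square_mid',.065)]:
    for q in env.regions_of(S,t)[:1]:
      ys,xs=np.nonzero(q['region']); print(t,round(q['conf'],2),np.round(q['rect']),'->',np.round(atz(S,(xs.mean(),ys.mean()),z,o),4))
im=cv2.resize(S['image'][150:300,330:530],(800,600),interpolation=2)[:,:,::-1]
cv2.imwrite('pics/m12.png',im)
```

```text
[0.47162769 0.06424883 0.15407682] [ 0.25533441 -0.14534054 -0.89996881] 0.04316947890383569
dome_mid 0.57 [402. 187. 417. 208.] -> [0.5621 0.0771 0.171 ]
square_mid 0.48 [362. 233. 381. 251.] -> [0.5699 0.0093 0.065 ]
```

Run:
```python
from h import *
S=env.read_camera('scene'); q=env.regions_of(S,'cover')[0]; print('cover',q['conf'],q['rect'])
q=env.regions_of(S,'dome_mid')[0]; print('dome',q['conf'],q['rect'])
o=env.get_obs(); print(o['grip_width'],o['force'])
print(env.sign_off())
```

```text
cover 0.74 [404.9, 191.9, 510.8, 263.3]
dome 0.7 [403.3, 191.3, 416.8, 204.7]
0.043336091402356426 [ 0.07802322 -0.1177981  -0.79389155]
the job is handed in; nothing more can be done
None
```

I pushed the cover open until it clicked, took the tongs, closed them on the domed chocolate and lifted it about 10 cm. I handed the job in at about 17 s with the chocolate still held up; the system gives no verdict.

**Cover:** The push force peaked near 15 N and then dropped as the cover passed the sprung ball. It stayed open after I let go, and its outline in the last picture matched the one seen just after it clicked, to within a few pixels. I did not measure how far it travelled in millimetres.

**Domed chocolate:** The network found it where a held chocolate about 115 mm above the board should appear. The width over the tongs' plates held steady at 43.2–43.3 mm. The task text said about 41 mm, but the given closing ratio makes 43.2 mm a jaw gap of about 30 mm, which is the chocolate's size.

**Square chocolate:** It was found within about 2 mm of where it started.

**Checks that failed or disagreed:**
- The viewer reached its 12-picture limit, so I could not look at the final picture. The last check rests on the network detections and the sensors.
- Early wrist and fixed-camera positions for the chocolates differed by up to about 9 mm. I settled this by comparing the jaws and the chocolate in the same scene picture.

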